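# Tare two bakery scales with their touch-free eyes, then start the batch

### The arm

A 7-joint arm with a two-finger parallel gripper is mounted at the origin on the work surface. World frame = base frame: x ahead of the robot, y to its left, z up, the work surface at z = 0. Lengths are in m, angles in rad, forces in N, time in s.
With the tool pointing down it reaches from about 0.4 to 0.85 m from the base axis. Payload 10.4 kg.
Tool frame: the origin (TCP) lies between the finger pads, 19 mm behind the fingertips; this is the grasp point; z points along the fingers, x is the direction in which the jaws open and shut, and the axes are right-handed (so a half turn about z gives the same grasp; the last joint's range is limited). The gripper opens to 85 mm and grips with 20 to 120 N. Pads are 22 mm wide; open, the fingers measure 114 mm over their backs; the gripper's body (76 mm by 85 mm) begins 54 mm behind the grasp point. The pads swing forward as they close: fully open they stand 13 mm farther back than shut.
Start: joints at [-1.203, 0.332, -0.065, 1.46, 0.022, 1.35, -0.088], TCP at [0.238, 0.578, 0.25] pointing down, gripper open.
Joint ranges: [-2.6, 2.6], [-0.5, 2.12], [-1.47, 1.34], [0.16, 2.42], [-1.27, 4.41], [0.06, 2.06], [-2.6, 2.6]. Speed limits (rad/s): [2.22, 2.22, 2.79, 2.79, 3.14, 3.14, 3.14].

### API

Orientations are given as a unit quaternion [x, y, z, w].
In Python, from workcell import monitor, eyes, ticket, models gives the robot as it stands.
- The arm moves only by the tool servo_tool, never from a script. Its argument "motion" is a list of rows, each a list of 7 numbers: the opening, from 0 (shut) to 1 (fully open), then the shift along the tool's x, y, z in m, then the turn, a rotation vector about the tool's x, y, z in degrees. In form: [[fingers, tx, ty, tz, rx, ry, rz], ...]. A call has 1 to 20 rows; each row is the pose to reach, as a shift and turn from the pose commanded when the call began, along the tool's axes at that moment; what a row does not reach only later rows make up. A row lasts 1/8 s, in which the tool goes at most 62.5 mm and 10.7 degrees, less where a joint would pass 70% of its speed; a pose out of reach is approached as far as the arm can. A call with a gripper value outside its range is refused whole. The fingers move at their own pace and stop on an object; "grip_force" is the grip in N (left out, the last holds). Time passes only in rows, so rows that repeat a pose let the fingers close. It gives the time, the measured TCP pose, the force and the opening at its end, in the units of the state.
- monitor.get_obs(): the state, without advancing time (a new reading comes with each control period).
- eyes.camera(name): name is "scene" or "top" or "wrist"; returns (picture, depth): 384x512x3 uint8, blue, green, red; 384x512 float32, m along the optical axis (not along the pixel's ray), 0 where there is no reading.
- eyes.camera_info(name): a dict with "intrinsics" (3x3 intrinsics, pixels), "extrinsics" (4x4, takes a point from world to camera coordinates); the wrist camera has in their place "tool_from_camera" (4x4, takes a point from camera to tool coordinates, whose origin is the TCP and whose axes are the tool frame's). Camera axes: x right, y down, z forward; pixel columns grow to the right and rows downward; lengths in m; the calibration is good to about 2 mm. A picture is of the moment at which its call begins: read the wrist's pose just before it. camera_info takes no time and is no camera call.
- ticket.hand_in(): hands the job in, once; it reports no verdict.
Trained networks look in the newest picture that a camera, given by its name, has taken for a name from the list of things; names that differ only in an ending like _2 or _b are one class to them, and where a whole thing is asked for, a point or a joint stands for the part that bears it (a point fixed in the world has none). Each returns a list of dicts, best first, with "confidence" (0 to 1); they miss things now and then, are a little off and sometimes report something else, mostly with a low value. They report only what shows in the picture. A call takes as long as a camera call. They do not tell look-alikes from the thing itself.
- models.boxes_of(camera, thing): "point" ([x, y, z] in m, in the coordinates of the camera as it stood for that picture, good to about 4 mm: the middle of the surface that is visible of it).
The state is a dict: "clock": time; "joint_pos": joint angles; "joint_velocities": joint speeds; "tau": joint torques, N m; "position": TCP position; "ee_rot": TCP orientation; "ft_force": force on the tool from outside, world axes, zero at the start; "torque": the same for the moment, N m; "grip_width": opening from 0.0 (shut) to 1.0 (fully open).
Only numpy, scipy, OpenCV 4.12 (cv2) and the standard library are available. Lean on these libraries where they do the work, as an engineer would, in place of code of your own. Each camera call takes 0.05 s, during which the arm holds its last target. There are 200 camera calls.

### The job

Zero two of the three kitchen scales by pointing at their touch-free eyes (the black disc in a blue ring at the front of each scale): first hold the closed fingertips about 3 cm above the eye of the scale that carries the steel bowl for a good two seconds, then do the same at the scale that carries the orange tub, without ever touching a scale or what stands on it. Then press the green button on the grey console fully down, let it come back up, and take the hand away clear of everything. The scale with the white mug is in the middle of a weighing, so keep the hand from coming low over its eye, never press the red button, and leave the bowl, tub and mug where they stand.

Things in the scene. Friction and masses are not known exactly. Their poses are not given: they have to be found in the camera images.
- bowl_scale: fixed bench scale, white casing 210 (x) x 140 (y) x 30 mm high; square 132 mm steel platter, top 45 mm up, centred at x +35 mm; eye at x -78 mm (robot side), y 0. Origin under the casing's centre. In one of four places along y, turned up to 0.25 rad; the three scales look alike. This one carries the steel bowl: point here first.
- tub_scale: fixed bench scale, white casing 210 (x) x 140 (y) x 30 mm high; square 132 mm steel platter, top 45 mm up, centred at x +35 mm; eye at x -78 mm (robot side), y 0. Origin under the casing's centre. In one of four places along y, turned up to 0.25 rad; the three scales look alike. This one carries the orange tub: point here second.
- mug_scale: fixed bench scale, white casing 210 (x) x 140 (y) x 30 mm high; square 132 mm steel platter, top 45 mm up, centred at x +35 mm; eye at x -78 mm (robot side), y 0. Origin under the casing's centre. In one of four places along y, turned up to 0.25 rad; the three scales look alike. This one carries the white mug: leave it alone.
- bowl_scale_eye (a point): centre of the touch-free tare eye (black disc 30 mm across in a 42 mm bright blue ring, flush with the white casing, facing up) of the scale with the steel bowl; 31 mm above the counter, 113 mm from the container's axis; z up. It counts while the tool point (between the finger pads) is within 20 mm of its centre line and 22 to 80 mm above it; leaving that space restarts the count.
- tub_scale_eye (a point): centre of the touch-free tare eye (black disc 30 mm across in a 42 mm bright blue ring, flush with the white casing, facing up) of the scale with the orange tub; 31 mm above the counter, 113 mm from the container's axis; z up. It counts while the tool point (between the finger pads) is within 20 mm of its centre line and 22 to 80 mm above it; leaving that space restarts the count.
- mug_scale_eye (a point): centre of the top of the same kind of eye on the scale with the white mug, 31 mm above the counter. It must not see the tool point: never within 35 mm of its centre line while less than 90 mm above it.
- bowl: open stainless-steel bowl, 124 mm across the rim, 58 mm high, loose on its scale's platter (rim 103 mm above the counter); origin under its centre, z up. About 250 g.
- tub: open square orange plastic tub, 110 x 110 x 65 mm, loose on its scale's platter (rim 110 mm above the counter); origin under its centre, z up. About 200 g.
- mug: white ceramic mug, 84 mm across, 80 mm high, loose on its scale's platter (rim 125 mm above the counter), handle to its own +y side; origin under its centre, z up. About 280 g.
- console: fixed grey console box, 120 (x) x 160 (y) x 42 mm high, with a black and green display on its far (+x) half and two push buttons on its top near the robot: green at its own y +37 mm, red at y -37 mm, both at x -22 mm. Origin under its centre. It stands in one of the same four places as the scales.
- green_button_top (a point): centre of the top of the green push button's cap, 32 mm across, pressed straight down (-z). It is 64 mm above the counter and 10 mm proud of its black housing (48 mm across).
- green_button (a joint): travel of the green button, m: 0 up, 0.006 fully down. A spring brings it back; fully down takes about 5 N. It counts as pressed beyond 0.0045.
- red_button_top (a point): centre of the top of the red push button's cap, 32 mm across. Never press it.
- red_button (a joint): travel of the red button, m: 0 up, 0.006 fully down. Must stay up.
Not all that is in view belongs to the job. What is shaped like the console but turquoise or yellow is not meant.

How it is judged:
By the outcome, as a careful person would: the job done as asked, in the order asked, and still so for the second after the job is handed in, with the robot touching nothing.
It also fails if it takes over 62 s, if anything falls off the work surface, if the arm or the gripper's body presses on something with over 40 N, if the wrist force passes 120 N, or if a joint passes its speed limit or range.

## Working session

There is one attempt and no reset: what is moved stays moved. The work goes in short steps, Python scripts to look and compute and a tool call to move; the robot and the scene stay as the last step left them, time stands still between calls to the robot, and variables do not carry over. Pictures are saved under pics/ and viewed, about 8 in all and at most 12, crops included, and the job is handed in when it is done.

Besides the shell and the picture viewer there is one more tool, called by a JSON object that holds its "method" and its "body". servo_tool: Moves the arm, as the interface text tells. Its arguments: {"type":"object","properties":{"motion":{"type":"array"},"grip_force":{"type":"number"}},"required":["motion"]}

```bash
mkdir -p pics; python3 - <<'E'
from workcell import monitor, eyes
import cv2,numpy as np
o=monitor.get_obs(); print({k:np.round(v,3).tolist() for k,v in o.items()})
for n in("scene","top"):
    p,d=eyes.camera(n); cv2.imwrite(f"pics/{n}0.png",p); np.save(f"{n}0.npy",d)
    i=eyes.camera_info(n); print(n,np.round(i["intrinsics"],1).tolist(),np.round(i["extrinsics"],3).tolist())
a=cv2.imread("pics/top0.png")
print(np.round(eyes.camera_info("wrist")["tool_from_camera"],3).tolist())
E
```

```text
{'clock': 0.0, 'joint_pos': [-1.203, 0.333, -0.065, 1.461, 0.022, 1.35, -0.089], 'joint_velocities': [-0.001, 0.0, -0.0, -0.001, 0.001, -0.0, 0.0], 'tau': [0.001, -62.544, 0.05, -39.16, 0.016, 0.01, 0.0], 'position': [0.238, 0.578, 0.249], 'ee_rot': [0.831, 0.556, -0.001, 0.0], 'ft_force': [-0.911, 0.014, -0.333], 'torque': [-0.004, -0.001, -0.017], 'grip_width': 0.998}
scene [[361.8, 0.0, 257.5], [0.0, 361.8, 195.4], [0.0, 0.0, 1.0]] [[-0.321, 0.947, -0.011, 0.186], [0.696, 0.228, -0.68, -0.329], [-0.642, -0.226, -0.733, 1.329], [0.0, 0.0, 0.0, 1.0]]
top [[449.0, 0.0, 263.7], [0.0, 449.0, 191.7], [0.0, 0.0, 1.0]] [[0.028, -1.0, -0.012, -0.003], [-0.983, -0.025, -0.184, 0.559], [0.184, 0.017, -0.983, 1.252], [0.0, 0.0, 0.0, 1.0]]
[[1.0, 0.001, -0.0, -0.0], [-0.001, 0.952, 0.305, -0.078], [0.001, -0.305, 0.952, -0.123], [0.0, 0.0, 0.0, 1.0]]
```

View pics/top0.png

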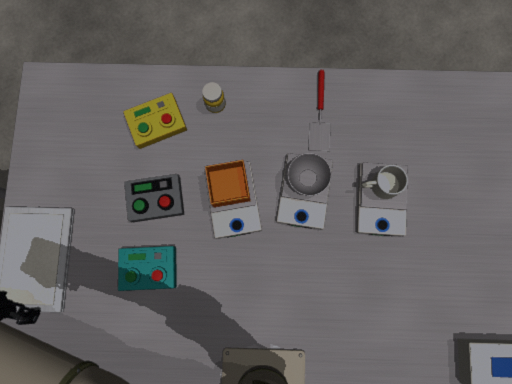

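View pics/scene0.png

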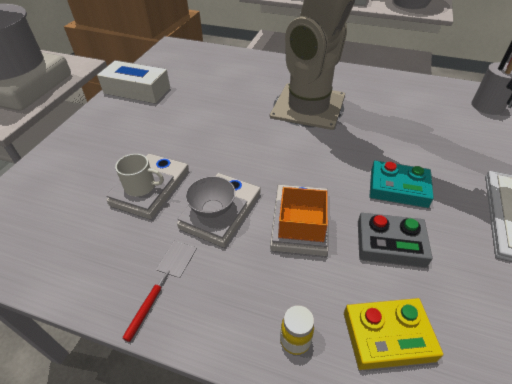

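Top view: three scales with blue eyes at about (237,225) tub, (301,216) bowl and (382,225) mug. There are three console shapes: grey (153,198), turquoise (147,268) and yellow (155,120). The grey one fits the description, with green at (140,206) and red at (165,202).

```bash
cat > h.py <<'E'
import numpy as np,cv2
from workcell import eyes
def ray(n,u,v,z):
    "world point on the pixel ray at height z"
    i=eyes.camera_info(n);K=i["intrinsics"];E=i["extrinsics"];R=E[:3,:3];c=-R.T@E[:3,3]
    r=R.T@np.linalg.solve(K,[u,v,1.]);return c+r*(z-c[2])/r[2]
def dep(n,u,v,d):
    i=eyes.camera_info(n);K=i["intrinsics"];E=i["extrinsics"]
    return E[:3,:3].T@(np.linalg.solve(K,[u,v,1.])*d-E[:3,3])
def blobs(p,lo,hi,mn=15):
    m=cv2.inRange(cv2.cvtColor(p,cv2.COLOR_BGR2HSV),lo,hi)
    for c in cv2.findContours(m,cv2.RETR_EXTERNAL,cv2.CHAIN_APPROX_NONE)[0]:
        h=cv2.convexHull(c);M=cv2.moments(h)
        if M["m00"]>mn: yield M["m10"]/M["m00"],M["m01"]/M["m00"],M["m00"]
E
python3 - <<'E'
from h import *
for n in("top","scene"):
    p=cv2.imread(f"pics/{n}0.png");d=np.load(n+"0.npy")
    for nm,lo,hi,z in(("blue",(105,150,60),(125,255,255),.031),("green",(50,120,40),(80,255,255),.064),("red",(0,180,90),(6,255,255),.064),("orange",(7,200,80),(14,255,255),.110)):
        for u,v,a in blobs(p,lo,hi):
            D=np.median(d[int(v)-1:int(v)+2,int(u)-1:int(u)+2])
            print(n,nm,round(u,1),round(v,1),a,ray(n,u,v,z).round(3),dep(n,u,v,D).round(3))
p=cv2.imread("pics/top0.png")[140:250,110:420]
cv2.imwrite("pics/crop.png",cv2.resize(p,None,fx=2.5,fy=2.5,interpolation=2))
E
```

```text
top blue 501.6 366.9 337.0 [ 0.093 -0.651  0.031] [ 0.102 -0.626  0.082]
top blue 236.4 224.8 125.5 [0.463 0.089 0.031] [0.463 0.089 0.031]
top blue 382.1 224.6 124.0 [ 0.475 -0.334  0.031] [ 0.475 -0.334  0.031]
top blue 301.0 216.0 122.0 [ 0.494 -0.098  0.031] [ 0.494 -0.098  0.03 ]
top green 130.4 276.1 90.0 [0.308 0.377 0.064] [0.308 0.377 0.063]
top green 136.7 256.2 94.5 [0.363 0.364 0.064] [0.364 0.37  0.043]
top green 138.7 204.9 91.0 [0.509 0.369 0.064] [0.509 0.369 0.064]
top green 142.5 186.9 109.5 [0.562 0.363 0.064] [0.566 0.369 0.045]
top green 142.7 127.1 60.0 [0.743 0.376 0.064] [0.742 0.376 0.065]
top green 141.9 111.3 67.0 [0.792 0.382 0.064] [0.799 0.388 0.045]
top red 156.7 275.0 70.0 [0.313 0.303 0.064] [0.313 0.304 0.063]
top red 164.1 201.0 77.5 [0.522 0.297 0.064] [0.522 0.297 0.063]
top red 166.0 118.0 55.5 [0.772 0.309 0.064] [0.772 0.308 0.065]
top red 320.9 88.9 137.5 [ 0.875 -0.151  0.064] [ 0.895 -0.156  0.019]
top orange 224.1 197.7 213.5 [0.529 0.12  0.11 ] [0.539 0.127 0.048]
top orange 227.7 189.6 24.0 [0.552 0.111 0.11 ] [0.563 0.117 0.05 ]
top oran
[... 346 characters left out ...]
042]
scene green 409.0 312.0 160.5 [0.745 0.375 0.064] [0.743 0.376 0.061]
scene green 407.4 245.4 158.0 [0.58  0.363 0.064] [0.563 0.368 0.043]
scene green 411.0 224.3 123.5 [0.514 0.368 0.064] [0.512 0.368 0.063]
scene green 412.1 186.9 78.0 [0.383 0.365 0.064] [0.359 0.37  0.043]
scene green 417.5 170.5 67.0 [0.313 0.376 0.064] [0.312 0.376 0.063]
scene red 373.0 315.5 154.5 [0.775 0.308 0.064] [0.774 0.308 0.062]
scene red 141.3 313.1 448.5 [ 0.916 -0.131  0.064] [ 0.901 -0.153  0.019]
scene red 380.0 220.3 91.5 [0.524 0.296 0.064] [0.523 0.297 0.062]
scene red 390.1 165.5 56.5 [0.315 0.303 0.064] [0.314 0.303 0.063]
scene orange 303.1 214.1 2209.0 [0.602 0.12  0.11 ] [0.549 0.112 0.047]
```

View pics/crop.png

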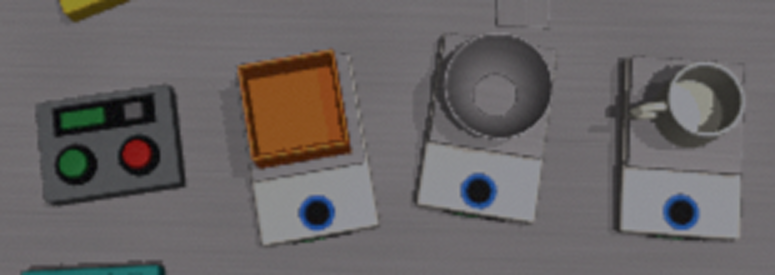

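Both views agree. Eyes: bowl (0.494,-0.098), tub (0.463,0.089), mug (0.475,-0.334). Green button: (0.511,0.369,0.064). The crop shows bowl, tub and mug on their own scales, and the grey console with green on the left. I'll go high above the bowl's eye with the fingers closed.

{"method": "servo_tool", "body": {"motion": [[0,-0.013,0.012,0,0,0,-1],[0,-0.04,0.037,0,0,0,-2],[0,-0.075,0.07,0,0,0,-4],[0,-0.11,0.103,0,0,0,-5.5],[0,-0.147,0.138,0,0,0,-7],[0,-0.184,0.173,0,0,0,-8.5],[0,-0.221,0.207,0,0,0,-10],[0,-0.258,0.242,0,0,0,-11.5],[0,-0.295,0.277,0,0,0,-13],[0,-0.332,0.311,0,0,0,-14.5],[0,-0.369,0.346,0,0,0,-16],[0,-0.406,0.381,0,0,0,-17.5],[0,-0.443,0.415,0,0,0,-19],[0,-0.475,0.445,0,0,0,-20.5],[0,-0.5,0.469,0,0,0,-21.5],[0,-0.518,0.486,0,0,0,-22.4],[0,-0.527,0.494,0,0,0,-22.4],[0,-0.527,0.494,0,0,0,-22.4]]}}

```text
clock: 2.35
position: [0.4936, -0.0981, 0.2498]
ee_rot: [0.708, 0.707, -0.0, -0.0]
ft_force: [0.3, 0.7, 0.1]
grip_width: 0.001
```

```bash
cat > w.py <<'E'
from h import *
from workcell import monitor
from scipy.spatial.transform import Rotation as Ro
def look(name):
    o=monitor.get_obs();p,d=eyes.camera("wrist");i=eyes.camera_info("wrist");cv2.imwrite(f"pics/{name}.png",p)
    print(np.round(o["clock"],2),np.round(o["position"],4),np.round(o["ee_rot"],3),np.round(o["ft_force"],2),np.round(o["grip_width"],3))
    T=i["tool_from_camera"];R=Ro.from_quat(o["ee_rot"]).as_matrix()
    for nm,lo,hi in(("blue",(105,150,60),(125,255,255)),("green",(50,120,40),(80,255,255)),("red",(0,180,90),(6,255,255))):
        for u,v,a in blobs(p,lo,hi,150):
            iu,iv=min(int(u),510),min(int(v),382)
            D=np.median(d[iv-1:iv+2,iu-1:iu+2])
            t=T[:3,:3]@(np.linalg.solve(i["intrinsics"],[u,v,1.])*D)+T[:3,3]
            print(nm,round(u),round(v),a,"tool",t.round(4),"world",(R@t+o["position"]).round(4))
E
python3 -c "import w;w.look('w1')"
```

```text
2.35 [ 0.4936 -0.0981  0.2498] [ 0.708  0.707 -0.    -0.   ] [0.25 0.73 0.07] 0.001
blue 256 165 868.5 tool [-0.001  -0.0018  0.219 ] world [ 0.4916 -0.099   0.0308]
blue 56 150 926.0 tool [-0.2357 -0.0199  0.2193] world [ 0.4732 -0.3336  0.0304]
blue 417 139 951.0 tool [ 0.1859 -0.033   0.2184] world [0.4607 0.0879 0.0314]
```

View pics/w1.png

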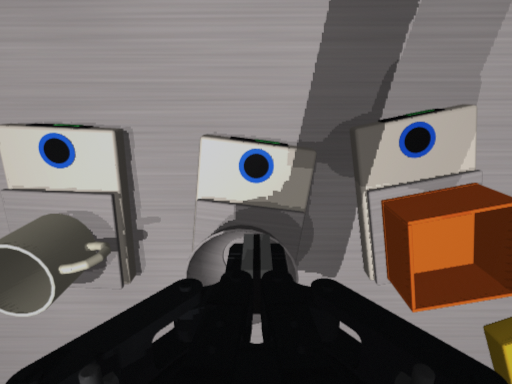

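The wrist view shows the bowl scale's eye at (256,165), straight below the tool to 2 mm. The mug's eye is at (56,150) and the tub's at (417,139). Descending to TCP z = 0.08, which puts the fingertips 3 cm above the eye, and holding.

{"method": "servo_tool", "body": {"motion": [[0,0,-0.001,0.015,0,0,0],[0,0,-0.001,0.045,0,0,0],[0,0,-0.001,0.08,0,0,0],[0,0,-0.001,0.115,0,0,0],[0,0,-0.001,0.145,0,0,0],[0,0,-0.001,0.163,0,0,0],[0,0,-0.001,0.17,0,0,0],[0,0,-0.001,0.17,0,0,0],[0,0,-0.001,0.17,0,0,0],[0,0,-0.001,0.17,0,0,0],[0,0,-0.001,0.17,0,0,0],[0,0,-0.001,0.17,0,0,0],[0,0,-0.001,0.17,0,0,0],[0,0,-0.001,0.17,0,0,0],[0,0,-0.001,0.17,0,0,0],[0,0,-0.001,0.17,0,0,0],[0,0,-0.001,0.17,0,0,0],[0,0,-0.001,0.17,0,0,0],[0,0,-0.001,0.17,0,0,0],[0,0,-0.001,0.17,0,0,0]]}}

```text
clock: 4.9
position: [0.4931, -0.0975, 0.08]
ee_rot: [0.707, 0.707, 0.0, -0.0]
ft_force: [-0.3, 0.2, -0.0]
grip_width: -0.001
```

{"method": "servo_tool", "body": {"motion": [[0,0,0,0,0,0,0],[0,0,0,0,0,0,0],[0,0,0,0,0,0,0],[0,0,0,0,0,0,0],[0,0,0,0,0,0,0],[0,0,0,0,0,0,0],[0,0,0,0,0,0,0],[0,0,0,0,0,0,0],[0,0,0,0,0,0,0]]}}

```text
clock: 6.02
position: [0.4931, -0.0975, 0.08]
ee_rot: [0.707, 0.707, 0.0, -0.0]
ft_force: [-0.4, -0.3, 0.0]
grip_width: -0.003
```

{"method": "servo_tool", "body": {"motion": [[0,0,0,-0.015,0,0,0],[0,0,0,-0.045,0,0,0],[0,0,0,-0.085,0,0,0],[0,0,0,-0.125,0,0,0],[0,0,0,-0.15,0,0,0],[0,0.01,-0.002,-0.165,0,0,0],[0,0.035,-0.006,-0.17,0,0,0],[0,0.07,-0.012,-0.17,0,0,0],[0,0.11,-0.019,-0.17,0,0,0],[0,0.15,-0.025,-0.17,0,0,0],[0,0.175,-0.03,-0.17,0,0,0],[0,0.186,-0.0315,-0.165,0,0,0],[0,0.186,-0.0315,-0.145,0,0,0],[0,0.186,-0.0315,-0.11,0,0,0],[0,0.186,-0.0315,-0.07,0,0,0],[0,0.186,-0.0315,-0.035,0,0,0],[0,0.186,-0.0315,-0.01,0,0,0],[0,0.186,-0.0315,0,0,0,0],[0,0.186,-0.0315,0,0,0,0],[0,0.186,-0.0315,0,0,0,0]]}}

```text
clock: 8.52
position: [0.4622, 0.0885, 0.081]
ee_rot: [0.707, 0.707, 0.001, 0.0]
ft_force: [-0.3, 0.2, 0.2]
grip_width: -0.0
```

{"method": "servo_tool", "body": {"motion": [[0,0,0,0,0,0,0],[0,0,0,0,0,0,0],[0,0,0,0,0,0,0],[0,0,0,0,0,0,0],[0,0,0,0,0,0,0],[0,0,0,0,0,0,0],[0,0,0,0,0,0,0],[0,0,0,0,0,0,0],[0,0,0,0,0,0,0],[0,0,0,0,0,0,0],[0,0,0,0,0,0,0],[0,0,0,0,0,0,0],[0,0,0,0,0,0,0],[0,0,0,0,0,0,0],[0,0,0,0,0,0,0],[0,0,0,0,0,0,0],[0,0,0,0,0,0,0],[0,0,0,0,0,0,0],[0,0,0,0,0,0,0],[0,0,0,0,0,0,0]]}}

```text
clock: 11.02
position: [0.4616, 0.0885, 0.08]
ee_rot: [0.707, 0.707, 0.0, -0.0]
ft_force: [0.4, -0.4, -0.1]
grip_width: -0.0
```

{"method": "servo_tool", "body": {"motion": [[0,0,0,-0.015,0,0,0],[0,0,0,-0.045,0,0,0],[0,0,0,-0.085,0,0,0],[0,0,0,-0.12,0,0,0],[0,0,0,-0.14,0,0,0],[0,0.01,0.002,-0.15,0,0,0],[0,0.04,0.007,-0.15,0,0,0],[0,0.08,0.014,-0.15,0,0,0],[0,0.125,0.022,-0.15,0,0,0],[0,0.17,0.03,-0.15,0,0,0],[0,0.215,0.037,-0.15,0,0,0],[0,0.25,0.043,-0.14,0,0,0],[0,0.27,0.047,-0.13,0,0,0],[0,0.2805,0.049,-0.12,0,0,0],[0,0.2805,0.049,-0.11,0,0,0],[0,0.2805,0.049,-0.11,0,0,0]]}}

```text
clock: 13.02
position: [0.5103, 0.3677, 0.1892]
ee_rot: [0.707, 0.707, -0.001, 0.0]
ft_force: [0.7, -0.8, 0.3]
grip_width: -0.0
```

```bash
python3 -c "import w;w.look('w2')"
```

```text
13.02 [0.5103 0.3677 0.1892] [ 0.707  0.707 -0.001  0.   ] [ 0.71 -0.75  0.27] -0.0
green 258 235 724.5 tool [ 0.0005 -0.0092  0.0173] world [0.5011 0.3681 0.1718]
green 259 187 913.0 tool [ 0.002  -0.0032  0.1252] world [0.507  0.3695 0.0639]
green 258 10 1203.5 tool [ 0.0009 -0.1457  0.1445] world [0.3645 0.3685 0.0448]
red 178 201 829.0 tool [-0.0707  0.0106  0.1259] world [0.5207 0.2968 0.0633]
```

View pics/w2.png

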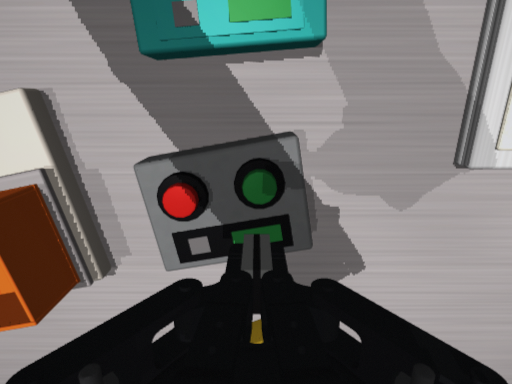

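The wrist view shows the grey console's green button at (259,187), under the fingertips to about 3 mm, with red well off at (178,201). Descending to just above the cap, then pressing in small steps.

{"method": "servo_tool", "body": {"motion": [[0,0.001,-0.002,0.015,0,0,0],[0,0.001,-0.002,0.04,0,0,0],[0,0.001,-0.002,0.07,0,0,0],[0,0.001,-0.002,0.09,0,0,0],[0,0.001,-0.002,0.1,0,0,0],[0,0.001,-0.002,0.105,0,0,0],[0,0.001,-0.002,0.108,0,0,0],[0,0.001,-0.002,0.11,0,0,0],[0,0.001,-0.002,0.112,0,0,0],[0,0.001,-0.002,0.112,0,0,0],[0,0.001,-0.002,0.112,0,0,0]]}}

```text
clock: 14.45
position: [0.5089, 0.3702, 0.0785]
ee_rot: [0.707, 0.707, 0.001, 0.0]
ft_force: [0.7, -1.0, 3.4]
grip_width: 0.0
```

{"method": "servo_tool", "body": {"motion": [[0,0,0,0.001,0,0,0],[0,0,0,0.002,0,0,0],[0,0,0,0.003,0,0,0],[0,0,0,0.003,0,0,0],[0,0,0,0.003,0,0,0]]}}

```text
clock: 15.08
position: [0.5089, 0.3702, 0.0767]
ee_rot: [0.707, 0.707, 0.001, -0.0]
ft_force: [-3.6, -2.9, 17.8]
grip_width: -0.001
```

17.8 N with no further travel means the button is bottomed. Releasing and withdrawing.

{"method": "servo_tool", "body": {"motion": [[0,0,0,-0.003,0,0,0],[0,0,0,-0.008,0,0,0],[0,0,0,-0.016,0,0,0],[0,0,0,-0.035,0,0,0],[0,0,0,-0.07,0,0,0],[0,0,0,-0.11,0,0,0],[0,0.01,-0.01,-0.15,0,0,0],[0,0.035,-0.02,-0.185,0,0,0],[0,0.07,-0.03,-0.21,0,0,0],[0,0.1,-0.04,-0.22,0,0,0],[0,0.12,-0.05,-0.225,0,0,0],[0,0.12,-0.05,-0.225,0,0,0],[0,0.12,-0.05,-0.225,0,0,0],[0,0.12,-0.05,-0.225,0,0,0]]}}

```text
clock: 16.82
position: [0.4593, 0.4885, 0.2999]
ee_rot: [0.708, 0.706, -0.0, 0.0]
ft_force: [0.7, 0.4, -0.5]
grip_width: -0.005
```

```bash
python3 - <<'E'
import w
from h import *
w.look('w3')
for n in("top","scene"):
    p,d=eyes.camera(n);cv2.imwrite(f"pics/{n}9.png",p)
    q=cv2.imread(f"pics/{n}0.png")
    if n=="scene":
        for u,v in((411,224),(380,220)): print(dep(n,u,v,d[v,u]).round(4))
cv2.imwrite("pics/fin.png",np.hstack([q[130:280,80:450],p[130:280,80:450]]))
E
```

```text
16.82 [0.4593 0.4885 0.2999] [ 0.708  0.706 -0.     0.   ] [ 0.71  0.41 -0.5 ] -0.005
green 172 233 441.0 tool [-0.1204  0.1051  0.2555] world [0.5642 0.3678 0.0444]
green 166 200 432.0 tool [-0.118   0.0478  0.2364] world [0.5069 0.3702 0.0636]
green 159 82 637.0 tool [-0.1189 -0.0972  0.2562] world [0.3619 0.3696 0.0438]
green 156 27 681.0 tool [-0.1106 -0.1528  0.2363] world [0.3064 0.3781 0.0636]
red 112 209 376.5 tool [-0.1904  0.0614  0.2363] world [0.5204 0.2978 0.0638]
red 89 32 554.5 tool [-0.1846 -0.1474  0.2361] world [0.3116 0.304  0.0639]
[0.5112 0.3683 0.0623]
[0.5228 0.2962 0.0634]
```

View pics/fin.png

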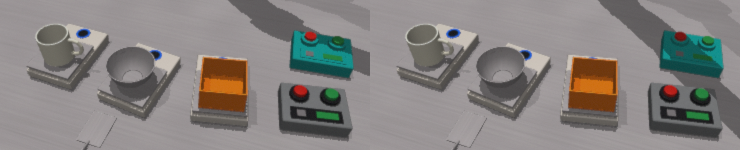

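The before and after views match: bowl, tub and mug have not moved, and both buttons are up at about 64 mm. Handing in.

```bash
python3 -c "
from workcell import ticket;print(ticket.hand_in())"
```

```text
the job is handed in; nothing more can be done
None
```

The job is done and handed in at about 17 s on the robot's clock; the hand-in reported no verdict.

- **Scales:** I held the closed fingertips about 3 cm above the steel bowl scale's eye for at least 2.7 s. I then did the same over the orange tub scale's eye for at least 2.6 s. In both holds the tool stayed within about 2 mm of the centre line, and the force reading stayed at noise level.
- **Mug scale:** the planned path kept the tool more than 20 cm to the side of its eye.
- **Button:** I pressed the grey console's green button to its stop, at 17.8 N with no further travel. I then released it and moved the hand away to 0.30 m height.
- **Last checks:** the green cap is back up at 63.6 mm and the red one is at 63.8 mm. Bowl, tub and mug look unmoved in the before and after views, and the hand is touching nothing.

No check failed. The wrist and top cameras differed by 2–3 mm on positions, well inside the margins.

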